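Load four motors onto their withstand-test fixtures

TASK

Load the motors for the withstand test: stand each of the four motors upright on the red fixture whose bright contact pad has the shape and size of its base, centred so that the base covers the pad, with the square and the oblong motor turned in line with their pads. Set them down, do not drop them or tip them over, and leave the yellow pump bottle and the dish of screws where they are.

Things in the scene. Friction and masses are not known exactly. Their poses are not given: they have to be found in the camera images.
- motor_wide_round: Wide round motor: black cylinder 50 mm in diameter and 70 mm tall, above it a steel boss (28 mm wide, to 76 mm) and a shaft (10 mm thick, to 94 mm). About 0.55 kg. Origin: centre of the underside; z up along the body. Stands upright on its flat base with the shaft up. Grip the body from above, any direction, 50 mm across.
- motor_small_round: Small round motor: steel cylinder with a black band, 28 mm in diameter and 62 mm tall, with a thin shaft to 76 mm. About 0.15 kg. Origin: centre of the underside; z up along the body. Stands upright on its flat base with the shaft up. Grip the body from above, any direction, 28 mm across.
- motor_square: Square stepper motor: 42 x 42 mm, 48 mm tall, aluminium end caps and a dark middle, low round boss and 5 mm shaft to 70 mm, in the middle. About 0.28 kg. Origin: centre of the underside; z up along the body. Stands upright on its flat base with the shaft up. x and y are square to its sides. Grip the body from above across two facing sides, 42 mm.
- motor_oblong: Oblong gearmotor: rectangular case 64 mm long (x) by 38 mm wide (y), 52 mm tall, aluminium below and black above; the brass boss and shaft (8 mm thick, to 70 mm) stand 14 mm from the middle towards +x. About 0.38 kg. Origin: centre of the underside; z up along the body. Stands upright on its flat base with the shaft up. Grip the case from above across its 38 mm width (along y), at the middle.
- fixture_wide_round: Fixed red fixture; its aluminium pad, flush in the black top plate, is a disc 51 mm in diameter, for the wide round motor. Body x -56 to +78, y -60 to +60 mm; flat top plate 100 x 108 mm, 36 mm above the bench. Two 12 mm posts at x +67, y -30/+30 mm, 51 mm tall. Origin: at bench height below the pad's centre; z up, x towards the posts.
- fixture_small_round: Fixed red fixture; its aluminium pad, flush in the black top plate, is a disc 29 mm in diameter, for the small round motor. Body x -56 to +78, y -60 to +60 mm; flat top plate 100 x 108 mm, 36 mm above the bench. Two 12 mm posts at x +67, y -30/+30 mm, 51 mm tall. Origin: at bench height below the pad's centre; z up, x towards the posts.
- fixture_square: Fixed red fixture; its aluminium pad, flush in the black top plate, is a square of 43 mm, sides along x and y, for the square motor; any of the four ways round will do. Body x -56 to +78, y -60 to +60 mm; flat top plate 100 x 108 mm, 36 mm above the bench. Two 12 mm posts at x +67, y -30/+30 mm, 51 mm tall. Origin: at bench height below the pad's centre; z up, x towards the posts.
- fixture_oblong: Fixed red fixture; its aluminium pad, flush in the black top plate, is a rectangle 65 mm (x) by 39 mm (y), for the oblong gearmotor; either way round will do. Body x -56 to +78, y -60 to +60 mm; flat top plate 100 x 108 mm, 36 mm above the bench. Two 12 mm posts at x +67, y -30/+30 mm, 51 mm tall. Origin: at bench height below the pad's centre; z up, x towards the posts.
- bottle: Yellow pump bottle, not to be disturbed: 60 mm in diameter, 142 mm tall, white pump head with a 46 mm spout, standing in a gap of the fixture row, towards the back. Origin: centre of its underside.
- dish: Round steel dish of brass terminal screws, not to be disturbed: 58 mm in diameter, 16 mm tall, standing between the two middle fixtures. Origin: centre of its underside.
Things that resemble listed ones, but are neither listed nor needed, are in the scene too. Leave any green look-alike of the fixture_oblong alone.

How it is judged:
At the end, for the whole second after the job is handed in: Each motor upright (0.08 rad) and at rest on the fixture with its matching pad, base on the top plate (-3/+4 mm), axis within 10 mm of the pad's centre; square (any of 4 ways) and oblong (either way) within 0.21 rad of their pads; bottle and dish within 30 mm of their starts (horizontal distance between motor_wide_round and fixture_wide_round below 0.01 m and z of motor_wide_round in the frame of fixture_wide_round between 0.033 and 0.04 m and angle between each of motor_wide_round, motor_small_round, motor_square, motor_oblong's own z axis and vertical below 0.08 rad and linear speed of each of motor_wide_round, motor_small_round, motor_square, motor_oblong below 0.02 m/s and horizontal distance between motor_small_round and fixture_small_round below 0.01 m and z of motor_small_round in the frame of fixture_small_round between 0.033 and 0.04 m and horizontal distance between motor_square and fixture_square below 0.01 m and z of motor_square in the frame of fixture_square between 0.033 and 0.04 m and (angle between the x axis of motor_square and the x axis of fixture_square, either way round below 0.21 rad or angle between the x axis of motor_square and the y axis of fixture_square, either way round below 0.21 rad) and horizontal distance between motor_oblong and fixture_oblong below 0.01 m and z of motor_oblong in the frame of fixture_oblong between 0.033 and 0.04 m and angle between the x axis of motor_oblong and the x axis of fixture_oblong, either way round below 0.21 rad and distance of each of bottle, dish from where it was at the start of the episode below 0.03 m); the robot touches nothing.
It fails at once if a motor is tipped over (angle between any of motor_wide_round, motor_small_round, motor_square, motor_oblong's own z axis and vertical above 0.6 rad).
It fails at once if a motor is dropped: it is in free air, touched by nothing, with its base more than 65 mm above the bench (29 mm above a fixture's top) ((contact force between motor_wide_round and anything else below 0.005 N and height (world z) of motor_wide_round above 0.065 m) or (contact force between motor_small_round and anything else below 0.005 N and height (world z) of motor_small_round above 0.065 m) or (contact force between motor_square and anything else below 0.005 N and height (world z) of motor_square above 0.065 m) or (contact force between motor_oblong and anything else below 0.005 N and height (world z) of motor_oblong above 0.065 m)).
It fails at once if the pump bottle or the screw dish is pushed more than 30 mm from its place, or the bottle is knocked over (distance of any of bottle, dish from where it was at the start of the episode above 0.03 m or angle between bottle's own z axis and vertical above 0.5 rad).
It also fails if it takes over 128 s, if anything falls off the work surface, if the arm or the gripper's body presses on something with over 40 N, if the wrist force passes 120 N, or if a joint passes its speed limit or range.

ROBOT

A 6-joint arm with a two-finger parallel gripper is mounted at the origin on the work surface. World frame = base frame: x ahead of the robot, y to its left, z up, the work surface at z = 0. Lengths are in m, angles in rad, forces in N, time in s.
With the tool pointing down it reaches from about 0.325 to 0.925 m from the base axis. Payload 3.1 kg.
Tool frame: the origin (TCP) lies at the very end of the fingers, on their centre line; the grasp point (between the pads) lies 19 mm behind it; z points along the fingers, y is the direction in which the jaws open and shut (so a half turn about z gives the same grasp; the last joint's range is limited). The gripper opens to 85 mm and grips with 20 to 120 N. Pads are 22 mm wide; open, the fingers measure 114 mm over their backs; the gripper's body (76 mm by 85 mm) begins 54 mm behind the grasp point. The pads swing forward as they close: fully open they stand 13 mm farther back than shut.
Start: joints at [-1.378, 0.217, 1.613, -0, 1.311, -0.112], TCP at [0.188, -0.596, 0.231] pointing down, gripper open.
Joint ranges: [-2.75, 2.75], [-0.78, 2.1], [0.31, 2.55], [-1.13, 4.27], [0.13, 2.63], [-2.58, 2.58]. Speed limits (rad/s): [2.79, 2.79, 3.14, 3.14, 3.14, 3.14].

INTERFACE

Orientations are given as a unit quaternion [x, y, z, w].
In Python, from station import manip gives the robot as it stands.
- The arm moves only by the tool play_rows, never from a script. Its argument "plan" is a list of rows, each a list of 2 entries, a list of its own where there are three numbers: the shift along the tool's x, y, z in m, then the turn, a rotation vector about the tool's x, y, z in degrees. A call has 1 to 8 rows; each row shifts and turns the pose as measured when the row begins, along the tool's axes as they then stand; what a row does not reach is not made up. A row lasts 1/10 s, in which the tool goes at most 50 mm and 8.59 degrees, less where a joint would pass 70% of its speed; a pose out of reach is approached as far as the arm can. A call with a gripper value outside its range is refused whole. "jaw" is the finger opening in m, from 0 to 0.0854, set as the call begins (left out, the last holds). The fingers move at their own pace and stop on an object; "force" is the grip in N (left out, the last holds). Time passes only in rows, so rows that do not move let the fingers close. It gives the time, the measured TCP pose, the force and the opening at its end, in the units of the state.
- manip.sense(): the state, without advancing time (a new reading comes with each control period).
- manip.capture(name): name is "scene" or "top" or "wrist"; returns the picture (400x640x3 uint8, blue, green, red); there is no depth.
- manip.camera_params(name): a dict with "fov_y" (degrees; the focal length in pixels is half the picture's height over the tangent of half this angle, whatever the lens; pixels are square), "cx", "cy" (the principal point, pixels), "eye" and "orientation" of the camera in the world. Camera axes: x right, y down, z forward; pixel columns grow to the right and rows downward; lengths in m; the calibration is good to about 2 mm. A picture is of the moment at which its call begins: read the wrist's pose just before it. camera_params takes no time and is no camera call; for the wrist camera it gives the pose at the moment of the call.
- manip.close_job(): hands the job in, once; it reports no verdict.
The state is a dict: "clock": time; "joints": joint angles; "qd": joint speeds; "tau": joint torques, N m; "ee_pos": TCP position; "tool_rot": TCP orientation; "ft_force": force on the tool from outside, world axes, zero at the start; "moment": the same for the moment, N m; "finger_gap": finger opening in m.
Only numpy, scipy, OpenCV 4.12 (cv2) and the standard library are available. Lean on these libraries where they do the work, as an engineer would, in place of code of your own. Each camera call takes 0.05 s, during which the arm holds its last target. There are 200 camera calls.

## Working session

There is one attempt and no reset: what is moved stays moved. The work goes in short steps, Python scripts to look and compute and a tool call to move; the robot and the scene stay as the last step left them, time stands still between calls to the robot, and variables do not carry over. Pictures are saved under pics/ and viewed, about 12 in all and at most 16, crops included, and the job is handed in when it is done.

Besides the shell and the picture viewer there is one more tool, called in YAML: its name, and indented under it one key for each argument. play_rows: Moves the arm, as the interface text tells. Its arguments: {"type":"object","properties":{"plan":{"type":"array","items":{"type":"array"}},"jaw":{"type":"number"},"force":{"type":"number"}},"required":["plan"]}

```bash
mkdir -p pics; ls
python3 - <<'E'
from station import manip
import cv2
print(manip.sense())
for n in ("scene","top","wrist"):
    print(n,manip.camera_params(n)); cv2.imwrite(f"pics/{n}0.png",manip.capture(n))
E
```

```text
pics
{'clock': 0.0, 'joints': array([-1.37816639e+00,  2.17775360e-01,  1.61498666e+00, -6.76519768e-06,
        1.31128272e+00, -1.12167619e-01]), 'qd': array([ 7.09875440e-04,  6.29598613e-04, -1.52950094e-04, -2.82639858e-06,
        1.69139921e-03, -6.59056041e-04]), 'tau': array([ 1.29602897e-03, -3.96836543e+01, -3.03853548e+01, -1.49355324e-04,
        9.68030101e-03, -1.49321767e-05]), 'ee_pos': array([ 0.18743939, -0.59535116,  0.22992769]), 'tool_rot': array([ 9.88408889e-01,  1.51810290e-01, -5.25776239e-05, -1.22492388e-03]), 'ft_force': array([ 0.33965395, -0.76261672,  0.46044383]), 'moment': array([0.01345312, 0.01302198, 0.00976319]), 'finger_gap': 0.08507498035676538}
scene {'fov_y': 57.89727717886259, 'cx': 318.95132501285866, 'cy': 194.51347716532146, 'eye': array([1.13388312e+00, 5.76101460e-04, 6.00513524e-01]), 'orientation': array([ 0.64927302,  0.63509771, -0.28949347, -0.30214065])}
top {'fov_y': 54.76895378639217, 'cx': 326.6039242794617, 'cy': 204.0283543935368, 'eye': array([0.37684951, 0.01101747, 0.98389241]), 'orientation': array([-0.7001551 ,  0.71247289, -0.03192917,  0.03384879])}
wrist {'fov_y': 64.00437666406124, 'cx': 318.3556954133379, 'cy': 204.093308638905, 'eye': array([ 0.25954712, -0.57263788,  0.37181847]), 'orientation': array([ 0.79751236, -0.58430559, -0.08999037,  0.1202612 ])}
```

View pics/top0.png

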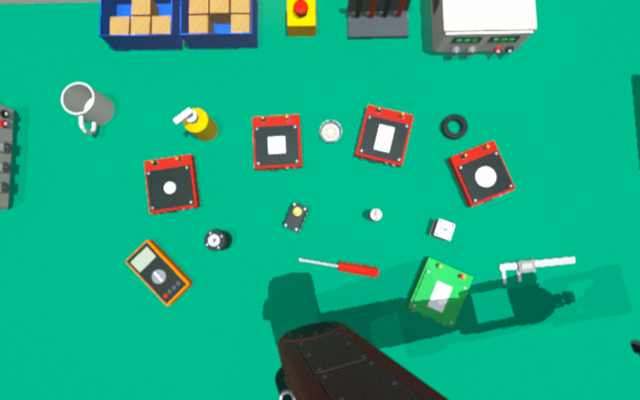

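View pics/scene0.png

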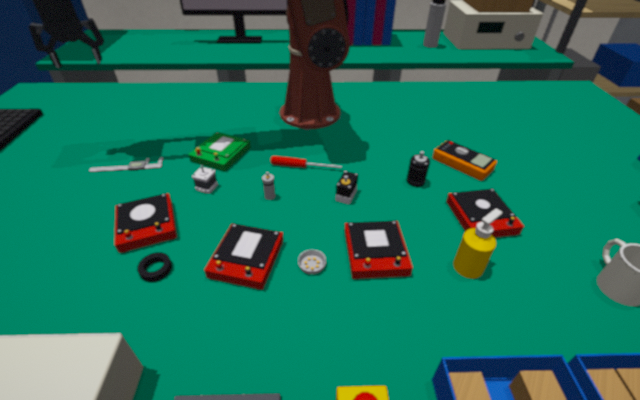

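Top view candidates:
- **Red fixtures (pads):** small round (170,187), square (277,145), oblong (384,138), wide round (486,176). The green look-alike at (440,297) is to be avoided.
- **Motors:** wide round (217,240), oblong (296,217), small round (376,214), square (443,230).
- **Could be confused with a motor:** the black ring (454,126), the multimeter (159,272) and the dish (331,131).

Next I measure the pads and check a close crop of the motors.

```bash
cat > h.py <<'E'
import numpy as np, cv2
from scipy.spatial.transform import Rotation as R
from station import manip
def ray(p,uv):
    f=200/np.tan(np.radians(p['fov_y']/2))
    d=np.array([(uv[0]-p['cx'])/f,(uv[1]-p['cy'])/f,1.])
    return p['eye'],R.from_quat(p['orientation']).apply(d)
def onz(p,uv,z):
    e,d=ray(p,uv); return e+d*(z-e[2])/d[2]
def proj(p,X):
    f=200/np.tan(np.radians(p['fov_y']/2))
    c=R.from_quat(p['orientation']).inv().apply(np.asarray(X)-p['eye'])
    return c[:2]/c[2]*f+[p['cx'],p['cy']]
def blob(mask,near,minarea=20):
    cs,_=cv2.findContours(mask.astype(np.uint8),cv2.RETR_EXTERNAL,cv2.CHAIN_APPROX_NONE)
    cs=[c for c in cs if cv2.contourArea(c)>minarea]
    return min(cs,key=lambda c:np.hypot(*(c[:,0].mean(0)-near)))
def planerect(p,c,z):
    """contour -> min rectangle on the plane z: centre(m), size(mm), angle of long side (deg)"""
    W=np.array([onz(p,q,z)[:2] for q in c[:,0]+0.0])*1000
    (x,y),(w,h),a=cv2.minAreaRect(W.astype(np.float32))
    if h>w: w,h,a=h,w,a+90
    return np.round([x/1000,y/1000],4),np.round([w,h],1),round((a+90)%180-90,1)
def tool():
    s=manip.sense(); return s['ee_pos'],R.from_quat(s['tool_rot']),s
E
python3 - <<'E'
from h import *
p=manip.camera_params("top"); im=cv2.imread("pics/top0.png")
hsv=cv2.cvtColor(im,cv2.COLOR_BGR2HSV)
pad=(hsv[...,1]<60)&(hsv[...,2]>150); red=((hsv[...,0]<8)|(hsv[...,0]>172))&(hsv[...,1]>150)&(hsv[...,2]>90)
for n,q in dict(small=(170,187),square=(277,145),oblong=(384,138),wide=(486,176)).items():
    c=blob(pad,q); print(n,planerect(p,c,.036), 'redbody',planerect(p,blob(red,q,200),.03))
for n,q,z in (("wide shaft",(212,239),.094),("oblong",(296,217),.052),("small",(376,214),.062),("square",(443,230),.048),("dish",(331,131),.016),("bottle",(201,124),.1)):
    print(n,onz(p,q,z).round(3))
cv2.imwrite("pics/c1.png",cv2.resize(im[190:260,195:465],None,fx=2.95,fy=2.95,interpolation=cv2.INTER_CUBIC))
E
```

```text
small (array([0.5146, 0.4028]), array([30.3, 29.8]), 1.1) redbody (array([0.524 , 0.4005]), array([134.5, 122.7]), 7.8)
square (array([0.6172, 0.1368]), array([48.2, 45.2]), -0.2) redbody (array([0.6268, 0.1361]), array([133.8, 118.9]), 2.4)
oblong (array([ 0.6293, -0.1333]), array([68.9, 42.9]), -14.8) redbody (array([ 0.6383, -0.135 ]), array([134.2, 118.9]), -14.8)
wide (array([ 0.527 , -0.3822]), array([53., 52.]), -3.0) redbody (array([ 0.5368, -0.3758]), array([133.5, 120.7]), 20.6)
wide shaft [0.384 0.277 0.094]
oblong [0.434 0.087 0.052]
small [ 0.437 -0.105  0.062]
square [ 0.396 -0.267  0.048]
dish [ 0.655 -0.002  0.016]
bottle [0.653 0.304 0.1  ]
```

View pics/c1.png

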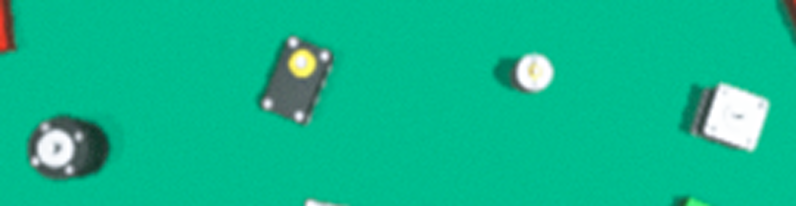

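View pics/wrist0.png

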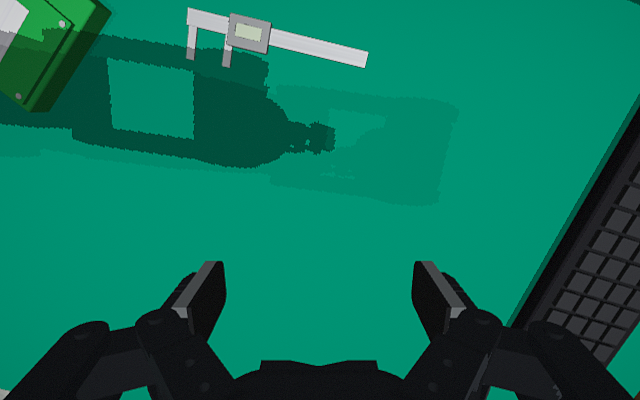

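The crop confirms the four motors: wide round (black, left), oblong with its brass boss, small round, and square with its white cap. In the wrist view, the spot under the tool lies between the fingertips, around (320,260). Next: a move helper, and the square's yaw from the top view.

```bash
cat >> h.py <<'E'
def yaw():
    x=tool()[1].apply([1,0,0]); return np.degrees(np.arctan2(x[1],x[0]))
def to(X,y=None):
    """turn (deg about tool z), then shift in mm in the tool axes after the turn"""
    e,r,s=tool(); t=0
    if y is not None:
        t=-((y-yaw()+180)%360-180); 
    r2=r*R.from_rotvec([0,0,np.radians(t)])
    print('yaw',yaw().round(1),'pos',e.round(4),'| turn',round(t,1),'shift mm',(r2.inv().apply(np.array(X)-e)*1000).round(1),'clock',s['clock'])
E
python3 - <<'E'
from h import *
p=manip.camera_params("top"); im=cv2.imread("pics/top0.png")
hsv=cv2.cvtColor(im,cv2.COLOR_BGR2HSV)
white=(hsv[...,1]<60)&(hsv[...,2]>150)
print('square',planerect(p,blob(white,(443,230)),.048),'small',planerect(p,blob(white,(376,214)),.062))
nong=~((hsv[...,0]>70)&(hsv[...,0]<95)&(hsv[...,1]>120))
print('oblong',planerect(p,blob(nong,(296,217)),.045))
print('wide boss',planerect(p,blob(white,(212,239)),.076))
to([.393,-.267,.2],-15)
w=manip.camera_params("wrist"); e,r,s=tool()
print([proj(w,e+r.apply([0,0,z])).round() for z in (0,.1,.2)])
E
```

```text
square (array([ 0.398 , -0.2701]), array([44.1, 43.2]), -20.8) small (array([ 0.4363, -0.1031]), array([27.2, 25.2]), -46.3)
oblong (array([0.4347, 0.0885]), array([63.7, 42.3]), -22.7)
wide boss (array([0.3814, 0.2785]), array([32.1, 32.1]), 75.1)
yaw 17.5 pos [ 0.1875 -0.5955  0.2302] | turn 32.5 shift mm [ 113.5 -370.5   30.8] clock 0.15
[array([319., 265.]), array([319., 205.]), array([319., 177.])]
```

play_rows:
  plan:
    - [[0,0,0],[0,0,7.5]]
    - [[0,0,0],[0,0,7.5]]
    - [[0,0,0],[0,0,7.5]]
    - [[0,0,0],[0,0,7.5]]
    - [[0,0,0],[0,0,7.5]]
  jaw: 0.085
  force: 40

```text
clock: 0.65
ee_pos: [0.1871, -0.5937, 0.2272]
tool_rot: [0.982, -0.186, -0.001, -0.003]
ft_force: [0.1, 1.5, -0.2]
finger_gap: 0.0851
```

play_rows:
  plan:
    - [[0.011,-0.045,0.004],[0,0,0]]
    - [[0.011,-0.045,0.004],[0,0,0]]
    - [[0.011,-0.045,0.004],[0,0,0]]
    - [[0.011,-0.045,0.004],[0,0,0]]
    - [[0.011,-0.045,0.004],[0,0,0]]
    - [[0.011,-0.045,0.004],[0,0,0]]
    - [[0.011,-0.045,0.004],[0,0,0]]
    - [[0.011,-0.045,0.004],[0,0,0]]

```text
clock: 1.45
ee_pos: [0.405, -0.2859, 0.1932]
tool_rot: [0.981, -0.194, -0.001, -0.003]
ft_force: [0.8, -0.1, 0.6]
finger_gap: 0.085
```

Run:
```python
from h import *
to([.398,-.270,.2],-20)
cv2.imwrite("pics/w1.png",manip.capture("wrist")); to([.398,-.270,.2],-20)
```

```text
yaw -22.4 pos [ 0.405  -0.2859  0.1932] | turn -2.4 shift mm [-12.1 -12.6  -6.7] clock 1.45
yaw -22.1 pos [ 0.4081 -0.2794  0.1922] | turn -2.1 shift mm [-12.7  -5.4  -7.7] clock 1.5
```

View pics/w1.png

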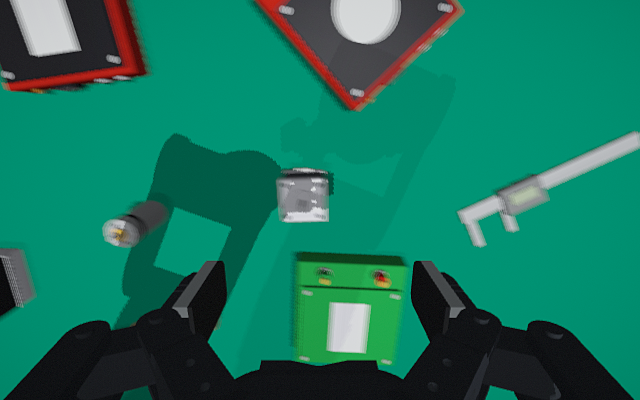

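The picture is blurred because the arm was still settling. The square motor is at (302,197), with the green fixture behind it, clear of the fingers. I'll settle, then measure.

play_rows:
  plan:
    - [[0,0,0],[0,0,0]]
    - [[0,0,0],[0,0,0]]

```text
clock: 1.7
ee_pos: [0.4089, -0.2765, 0.1914]
tool_rot: [0.982, -0.189, -0.002, -0.007]
ft_force: [-1.0, -0.4, 0.4]
finger_gap: 0.0853
```

```bash
cat >> h.py <<'E'
def wr(near,z,V=150,minarea=150,name=None,S=60):
    p=manip.camera_params("wrist"); im=manip.capture("wrist")
    if name: cv2.imwrite(f"pics/{name}.png",im)
    hsv=cv2.cvtColor(im,cv2.COLOR_BGR2HSV)
    c=blob((hsv[...,1]<S)&(hsv[...,2]>V),near,minarea)
    print(name,'px',c[:,0].mean(0).round(),planerect(p,c,z)); return p,im,c
E
python3 - <<'E'
from h import *
p,im,c=wr(proj(manip.camera_params("wrist"),[.398,-.27,.048]),.048,name="w2",V=130)
to([.398,-.270,.1],-20)
h=cv2.cvtColor(im,cv2.COLOR_BGR2HSV)
print(np.c_[h[180:225:6,302]])
E
```

```text
w2 px [318. 201.] (array([ 0.399 , -0.2703]), array([41.9, 40.8]), -20.9)
yaw -21.8 pos [ 0.4086 -0.2771  0.1915] | turn -1.8 shift mm [-11.9  -1.9  91.6] clock 1.75
[[120   9 112]
 [107  40  45]
 [120   9 147]
 [120   9 146]
 [120  11 143]
 [116  13 140]
 [116  16 130]
 [143   5 189]]
```

play_rows:
  plan:
    - [[-0.003,-0.001,0.03],[0,0,0]]
    - [[-0.003,-0.001,0.03],[0,0,0]]
    - [[-0.003,0,0.03],[0,0,0]]
    - [[-0.002,0,0.03],[0,0,0]]
    - [[0,0,0],[0,0,0]]
    - [[0,0,0],[0,0,0]]

```text
clock: 2.35
ee_pos: [0.3972, -0.2812, 0.0719]
tool_rot: [0.981, -0.196, 0.002, -0.003]
ft_force: [0.3, 0.3, 1.0]
finger_gap: 0.085
```

```bash
cat >> h.py <<'E'
def to(X,y=None):
    """rotation vector (deg) to tool-down at yaw y, then shift in mm in the tool axes after it"""
    e,r,s=tool(); y=yaw() if y is None else y; a=np.radians(y)
    rd=R.from_matrix(np.array([[np.cos(a),np.sin(a),0],[np.sin(a),-np.cos(a),0],[0,0,-1.]]))
    print('yaw',yaw().round(1),'pos',e.round(4),'gap',round(s['finger_gap'],4),'| turn',np.degrees((r.inv()*rd).as_rotvec()).round(1),'shift mm',(rd.inv().apply(np.array(X)-e)*1000).round(1),'clock',round(s['clock'],2),'F',s['ft_force'].round(1))
E
python3 -c "
from h import *
to([.399,-.2703,.018],-20.9)"
```

```text
yaw -22.6 pos [ 0.3972 -0.2812  0.0719] gap 0.085 | turn [-0.4 -0.1 -1.7] shift mm [ -2.2 -10.8  53.9] clock 2.35 F [0.3 0.3 1. ]
```

play_rows:
  plan:
    - [[-0.001,-0.004,0.01],[0,0,-1.7]]
    - [[-0.001,-0.004,0.015],[0,0,0]]
    - [[0,-0.003,0.015],[0,0,0]]
    - [[0,0,0],[0,0,0]]
    - [[0,0,0],[0,0,0]]

```text
clock: 2.85
ee_pos: [0.4043, -0.2762, 0.0376]
tool_rot: [0.984, -0.181, 0.008, 0.001]
ft_force: [0.5, -0.8, 0.6]
finger_gap: 0.0852
```

```bash
python3 -c "
from h import *
to([.399,-.2703,.018],-20.9)"
```

```text
yaw -20.8 pos [ 0.4043 -0.2762  0.0376] gap 0.0852 | turn [-0.  -0.9  0.1] shift mm [-7.1 -3.6 19.6] clock 2.85 F [ 0.5 -0.8  0.6]
```

play_rows:
  plan:
    - [[-0.004,-0.002,0.01],[0,-0.9,0]]
    - [[-0.003,-0.002,0.009],[0,0,0]]

```text
clock: 3.05
ee_pos: [0.4019, -0.2725, 0.0211]
tool_rot: [0.984, -0.18, 0.003, 0.002]
ft_force: [0.1, -0.3, 0.7]
finger_gap: 0.0848
```

```bash
python3 -c "
from h import *
for i in range(3): to([.399,-.2703,.018],-20.9)
print(manip.sense()['qd'].round(3))"
```

```text
yaw -20.8 pos [ 0.4019 -0.2725  0.0211] gap 0.0848 | turn [ 0.1 -0.4  0.1] shift mm [-3.5 -1.1  3.1] clock 3.05 F [ 0.1 -0.3  0.7]
yaw -20.8 pos [ 0.4019 -0.2725  0.0211] gap 0.0848 | turn [ 0.1 -0.4  0.1] shift mm [-3.5 -1.1  3.1] clock 3.05 F [ 0.1 -0.3  0.7]
yaw -20.8 pos [ 0.4019 -0.2725  0.0211] gap 0.0848 | turn [ 0.1 -0.4  0.1] shift mm [-3.5 -1.1  3.1] clock 3.05 F [ 0.1 -0.3  0.7]
[ 0.016  0.099  0.085  0.003 -0.221  0.012]
```

play_rows:
  plan:
    - [[-0.003,-0.001,0.003],[0,0,0]]
    - [[0,0,0],[0,0,0]]
    - [[0,0,0],[0,0,0]]
    - [[0,0,0],[0,0,0]]
  jaw: 0.0
  force: 50

```text
clock: 3.45
ee_pos: [0.3981, -0.2692, 0.0166]
tool_rot: [0.984, -0.18, 0.002, 0.001]
ft_force: [0.3, -0.1, 0.3]
finger_gap: 0.041
```

```bash
python3 -c "
from h import *
to([.399,-.2703,.018],-20.9)"
```

```text
yaw -20.7 pos [ 0.3981 -0.2692  0.0166] gap 0.041 | turn [ 0.1 -0.2  0.2] shift mm [ 1.2  0.7 -1.4] clock 3.45 F [ 0.3 -0.1  0.3]
```

Gripped: the gap is 41 mm against the 42 mm body. Lifting while turning to yaw 0.

play_rows:
  plan:
    - [[0,0,-0.02],[0,0,0]]
    - [[0,0,-0.03],[0,0,-4.2]]
    - [[0,0,-0.03],[0,0,-4.2]]
    - [[0,0,-0.03],[0,0,-4.2]]
    - [[0,0,-0.03],[0,0,-4.2]]
    - [[0,0,-0.01],[0,0,-4.2]]

```text
clock: 4.05
ee_pos: [0.3922, -0.264, 0.1645]
tool_rot: [1.0, 0.009, -0.005, -0.005]
ft_force: [-0.6, -0.4, -4.1]
finger_gap: 0.0412
```

```bash
python3 -c "
from h import *
to([.617,.137,.15],0)"
```

```text
yaw 1.1 pos [ 0.3922 -0.264   0.1645] gap 0.0412 | turn [-0.5  0.6  1.1] shift mm [ 224.8 -401.    14.5] clock 4.05 F [-0.6 -0.4 -4.1]
```

play_rows:
  plan:
    - [[0.024,-0.042,0],[-0.3,0.3,1]]
    - [[0.024,-0.042,0],[0,0,0]]
    - [[0.024,-0.042,0],[0,0,0]]
    - [[0.024,-0.042,0],[0,0,0]]
    - [[0.024,-0.042,0],[0,0,0]]
    - [[0.024,-0.042,0],[0,0,0]]
    - [[0.024,-0.042,0],[0,0,0]]
    - [[0.024,-0.042,0],[0,0,0]]

```text
clock: 4.85
ee_pos: [0.5858, 0.0764, 0.1616]
tool_rot: [1.0, -0.006, -0.004, 0.001]
ft_force: [0.7, -1.1, -3.1]
finger_gap: 0.0411
```

```bash
python3 -c "
from h import *
to([.617,.137,.15],0)"
```

```text
yaw -0.7 pos [0.5858 0.0764 0.1616] gap 0.0411 | turn [ 0.1  0.4 -0.7] shift mm [ 31.2 -60.6  11.6] clock 4.85 F [ 0.7 -1.1 -3.1]
```

play_rows:
  plan:
    - [[0.01,-0.02,0.004],[0,0,-0.7]]
    - [[0.01,-0.016,0.004],[0,0,0]]
    - [[0.004,-0.008,0.002],[0,0,0]]
    - [[0.001,-0.002,0.0],[0,0,0]]

```text
clock: 5.25
ee_pos: [0.6105, 0.1309, 0.1462]
tool_rot: [1.0, 0.004, -0.007, 0.001]
ft_force: [-0.7, 0.4, -3.9]
finger_gap: 0.0414
```

```bash
python3 -c "
from h import *
p=manip.camera_params('wrist'); cv2.imwrite('pics/w3.png',manip.capture('wrist'))
print(proj(p,[.617,.137,.036]))
to([.617,.137,.053],0)"
```

```text
[311.37370837 191.29748054]
yaw 0.4 pos [0.6104 0.1307 0.1464] gap 0.0416 | turn [0.1 0.8 0.4] shift mm [ 6.6 -6.3 93.4] clock 5.3 F [-0.3 -0.1 -3.4]
```

View pics/w3.png

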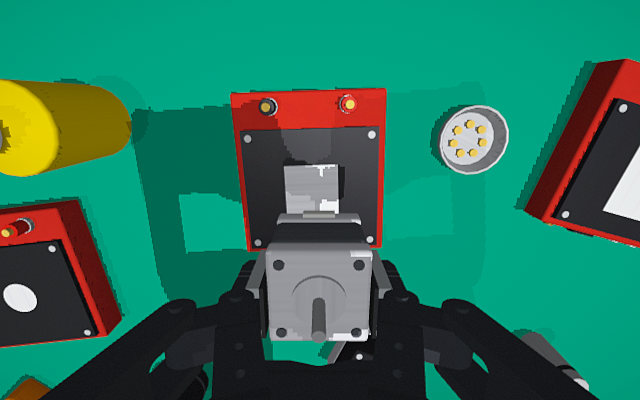

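The wrist view shows the square motor held, its shaft at (318,320). The pad lies ahead at (315,190), and the plate screws are at (250,133), (371,135), (257,241) and (376,240). The bottle is well off to the left. I check the fixture's pose from the four screws.

```bash
python3 -c "
from h import *
p=manip.camera_params('wrist')
S=np.array([onz(p,q,.037) for q in ((250,133),(371,135),(257,241),(376,240))])
print(S.round(4),S.mean(0).round(4))
print([np.degrees(np.arctan2(*(S[a]-S[b])[[1,0]])).round(1) for a,b in ((0,2),(1,3),(0,1),(2,3))])
"
```

```text
[[0.6631 0.1839 0.037 ]
 [0.6624 0.0911 0.037 ]
 [0.5727 0.1831 0.037 ]
 [0.5745 0.0816 0.037 ]] [0.6182 0.1349 0.037 ]
[np.float64(0.5), np.float64(6.2), np.float64(89.6), np.float64(91.0)]
```

play_rows:
  plan:
    - [[0.002,-0.002,0.02],[0,0.4,0]]
    - [[0.002,-0.002,0.02],[0,0.4,0]]
    - [[0.001,-0.001,0.02],[0,0,0]]
    - [[0,0,0.01],[0,0,0]]

```text
clock: 5.7
ee_pos: [0.6157, 0.131, 0.0772]
tool_rot: [1.0, 0.002, 0.002, 0.002]
ft_force: [-0.4, -0.2, -3.1]
finger_gap: 0.0415
```

```bash
python3 -c "
from h import *
to([.6165,.1365,.053],1)"
```

```text
yaw 0.2 pos [0.6157 0.131  0.0772] gap 0.0415 | turn [ 0.2 -0.3 -0.8] shift mm [ 0.9 -5.5 24.2] clock 5.7 F [-0.4 -0.2 -3.1]
```

play_rows:
  plan:
    - [[0,-0.003,0.009],[0,0,-0.8]]
    - [[0,-0.002,0.007],[0,0,0]]
    - [[0,0,0.002],[0,0,0]]

```text
clock: 6.0
ee_pos: [0.6145, 0.1339, 0.0576]
tool_rot: [1.0, 0.008, 0.001, 0.002]
ft_force: [-0.7, -0.7, -2.6]
finger_gap: 0.0409
```

```bash
python3 -c "
from h import *
to([.6165,.1365,.053],1)"
```

```text
yaw 0.9 pos [0.6145 0.1339 0.0576] gap 0.0409 | turn [ 0.2 -0.1 -0.1] shift mm [ 2.1 -2.6  4.6] clock 6.0 F [-0.7 -0.7 -2.6]
```

play_rows:
  plan:
    - [[0.002,-0.003,0.002],[0,0,0]]
    - [[0,0,0.002],[0,0,0]]
    - [[0,0,0.002],[0,0,0]]

```text
clock: 6.3
ee_pos: [0.6182, 0.1373, 0.0531]
tool_rot: [1.0, 0.008, 0.003, 0.002]
ft_force: [0.5, 0.1, -3.7]
finger_gap: 0.0413
```

```bash
python3 -c "
from h import *
to([.6165,.1365,.053],1)"
```

```text
yaw 0.9 pos [0.6182 0.1373 0.0531] gap 0.0413 | turn [ 0.2 -0.3 -0.1] shift mm [-1.8  0.8  0.1] clock 6.3 F [ 0.5  0.1 -3.7]
```

play_rows:
  plan:
    - [[-0.001,0,0.001],[0,0,0]]
    - [[0,0,0.001],[0,0,0]]

```text
clock: 6.5
ee_pos: [0.6184, 0.1373, 0.0526]
tool_rot: [1.0, 0.008, 0.004, 0.002]
ft_force: [-2.2, -1.8, 2.5]
finger_gap: 0.0412
```

Contact: Fz went from -3.7 to +2.5 N. Releasing.

play_rows:
  plan:
    - [[0,0,0],[0,0,0]]
    - [[0,0,0],[0,0,0]]
    - [[0,0,0],[0,0,0]]
  jaw: 0.07

```text
clock: 6.8
ee_pos: [0.6208, 0.1377, 0.0553]
tool_rot: [1.0, 0.008, 0.007, 0.002]
ft_force: [0.4, -0.1, -0.0]
finger_gap: 0.0702
```

play_rows:
  plan:
    - [[0,0,-0.015],[0,0,0]]
    - [[0,0,-0.03],[0,0,0]]
    - [[0,0,-0.03],[0,0,0]]
    - [[0,0,-0.03],[0,0,0]]
    - [[0,0,-0.03],[0,0,0]]
    - [[0,0,0],[0,0,0]]

```text
clock: 7.4
ee_pos: [0.6201, 0.1384, 0.2012]
tool_rot: [1.0, 0.008, 0.009, 0.001]
ft_force: [0.9, 0.3, 0.6]
finger_gap: 0.0702
```

Run:
```python
from h import *
wr(proj(manip.camera_params("wrist"),[.6185,.1365,.084]),.084,name="w4",V=100)
to([.4350,.0885,.15],-22.7)
```

```text
w4 px [319. 200.] (array([0.6202, 0.1379]), array([42.1, 41.5]), 1.0)
yaw 1.0 pos [0.6188 0.1382 0.1988] gap 0.0699 | turn [-0.  -0.8 23.7] shift mm [-150.4  116.8   48.8] clock 7.45 F [ 0.2 -0.3  0.4]
```

View pics/w4.png

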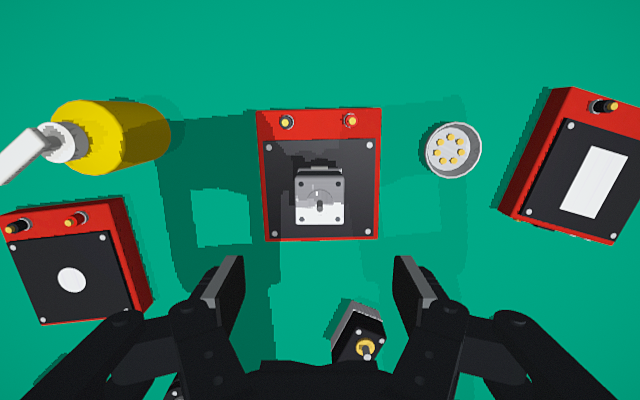

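The square motor stands on its pad, centred at (319,200): about 3 mm off centre, yaw 1°. Next is the oblong motor.

play_rows:
  plan:
    - [[0,0,0],[0,0,7.9]]
    - [[0,0,0],[0,0,7.9]]
    - [[0,0,0],[0,0,7.9]]
    - [[-0.04,0.03,0],[0,0,0]]
    - [[-0.04,0.03,0],[0,0,0]]
    - [[-0.03,0.025,0],[0,0,0]]
    - [[-0.02,0.015,0],[0,0,0]]
    - [[-0.005,0.005,0],[0,0,0]]
  jaw: 0.085

```text
clock: 8.25
ee_pos: [0.442, 0.0948, 0.1847]
tool_rot: [0.979, -0.206, -0.003, 0.003]
ft_force: [-0.5, -0.3, 0.2]
finger_gap: 0.085
```

play_rows:
  plan:
    - [[0,0,0],[0,0,0]]
    - [[0,0,0],[0,0,0]]

```text
clock: 8.45
ee_pos: [0.4414, 0.0947, 0.1838]
tool_rot: [0.979, -0.206, -0.003, 0.003]
ft_force: [-0.0, -1.2, -0.3]
finger_gap: 0.0852
```

Run:
```python
from h import *
p=manip.camera_params("wrist"); im=manip.capture("wrist"); cv2.imwrite("pics/w5.png",im)
print(proj(p,[.435,.0885,.052]))
to([.4350,.0885,.1],-22.7)
```

```text
[326.81552519 196.31865834]
yaw -23.8 pos [0.4416 0.0947 0.1839] gap 0.0849 | turn [ 0.4  0.3 -1.1] shift mm [-3.7  8.3 83.9] clock 8.5 F [ 0.2  0.5 -0.1]
```

View pics/w5.png

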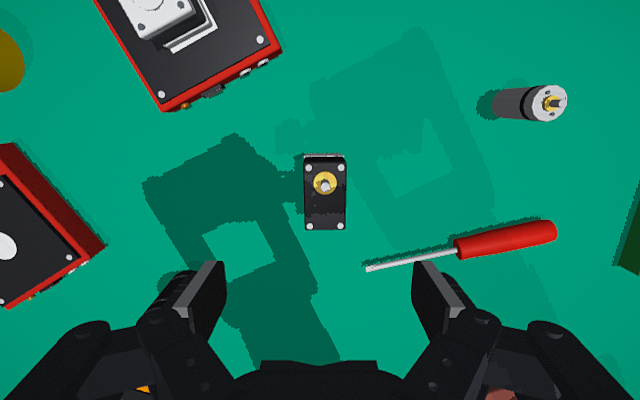

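The oblong motor is between the fingers. Its top screws are at (308,168), (340,168), (309,227) and (340,226), with the brass boss at (325,183).

Run:
```python
from h import *
p=manip.camera_params("wrist")
S=np.array([onz(p,q,.053) for q in ((308,168),(340,168),(309,227),(340,226))])
m=S.mean(0); print(m.round(4), [np.degrees(np.arctan2(*(S[a]-S[b])[[1,0]])).round(1) for a,b in ((0,2),(1,3))], np.linalg.norm(S[0]-S[2]),np.linalg.norm(S[0]-S[1]))
to([m[0],m[1],.018],-23.5)
```

```text
[0.4349 0.0912 0.053 ] [np.float64(-23.3), np.float64(-22.5)] 0.05455656776105646 0.027575225078713635
yaw -23.8 pos [0.4416 0.0947 0.1839] gap 0.0849 | turn [ 0.4  0.3 -0.3] shift mm [ -4.8   5.9 165.9] clock 8.5 F [ 0.2  0.5 -0.1]
```

play_rows:
  plan:
    - [[-0.002,0.002,0.03],[0.2,0.2,-0.5]]
    - [[-0.001,0.002,0.03],[0,0,0]]
    - [[-0.001,0.001,0.03],[0,0,0]]
    - [[0,0,0.02],[0,0,0]]
    - [[0,0,0.01],[0,0,0]]

```text
clock: 9.0
ee_pos: [0.4479, 0.0926, 0.0649]
tool_rot: [0.98, -0.201, 0.006, -0.001]
ft_force: [-0.1, -0.1, -0.2]
finger_gap: 0.0852
```

```bash
python3 -c "
from h import *
to([.4349,.0912,.018],-23)"
```

```text
yaw -23.2 pos [0.4479 0.0926 0.0649] gap 0.0852 | turn [-0.2 -0.7 -0.2] shift mm [-11.4   6.3  46.9] clock 9.0 F [-0.1 -0.1 -0.2]
```

play_rows:
  plan:
    - [[-0.005,0.003,0.013],[0,-0.7,0]]
    - [[-0.005,0.002,0.014],[0,0,0]]
    - [[-0.003,0.001,0.012],[0,0,0]]
    - [[-0.001,0.0,0.003],[0,0,0]]

```text
clock: 9.4
ee_pos: [0.4355, 0.0929, 0.0207]
tool_rot: [0.98, -0.201, 0.0, -0.002]
ft_force: [-1.1, -0.9, -0.8]
finger_gap: 0.0851
```

```bash
python3 -c "
from h import *
to([.4349,.0912,.018],-23)"
```

```text
yaw -23.2 pos [0.4355 0.0929 0.0207] gap 0.0851 | turn [-0.3  0.  -0.2] shift mm [0.1 1.8 2.7] clock 9.4 F [-1.1 -0.9 -0.8]
```

play_rows:
  plan:
    - [[0,0.002,0.002],[0,0,0]]
    - [[0,0,0],[0,0,0]]
    - [[0,0,0],[0,0,0]]
    - [[0,0,0],[0,0,0]]
  jaw: 0.0
  force: 60

```text
clock: 9.8
ee_pos: [0.4368, 0.0911, 0.02]
tool_rot: [0.98, -0.201, 0.002, -0.003]
ft_force: [-0.3, -0.7, -3.8]
finger_gap: 0.0371
```

```bash
python3 -c "
from h import *
to([.4349,.0912,.018],-23)"
```

```text
yaw -23.2 pos [0.4368 0.0911 0.02  ] gap 0.0371 | turn [-0.4 -0.2 -0.2] shift mm [-1.8  0.6  2. ] clock 9.8 F [-0.3 -0.7 -3.8]
```

Gripped: gap 37 mm. Lifting and turning to -15°.

play_rows:
  plan:
    - [[0,0,-0.02],[0,0,0]]
    - [[0,0,-0.03],[0,0,-2]]
    - [[0,0,-0.03],[0,0,-2]]
    - [[0,0,-0.03],[0,0,-2]]
    - [[0,0,-0.03],[0,0,-2]]
    - [[0,0,-0.01],[0,0,0]]

```text
clock: 10.4
ee_pos: [0.4295, 0.0901, 0.1695]
tool_rot: [0.992, -0.13, -0.005, -0.002]
ft_force: [0.7, 0.0, -3.1]
finger_gap: 0.0373
```

```bash
python3 -c "
from h import *
to([.631,-.134,.16],-14.8)"
```

```text
yaw -14.9 pos [0.4295 0.0901 0.1695] gap 0.0373 | turn [-0.1  0.6 -0.1] shift mm [252.  165.2   9.5] clock 10.4 F [ 0.7  0.  -3.1]
```

play_rows:
  plan:
    - [[0.036,0.024,0],[0,0.3,0]]
    - [[0.036,0.024,0],[0,0,0]]
    - [[0.036,0.024,0],[0,0,0]]
    - [[0.036,0.024,0],[0,0,0]]
    - [[0.036,0.024,0],[0,0,0]]
    - [[0.036,0.022,0],[0,0,0]]
    - [[0.02,0.012,0],[0,0,0]]
    - [[0.005,0.003,0],[0,0,0]]

```text
clock: 11.2
ee_pos: [0.6212, -0.1289, 0.1546]
tool_rot: [0.991, -0.131, -0.009, -0.003]
ft_force: [-0.6, 1.1, -4.3]
finger_gap: 0.0374
```

```bash
python3 -c "
from h import *
p=manip.camera_params('wrist'); cv2.imwrite('pics/w6.png',manip.capture('wrist'))
print(proj(p,[.629,-.133,.036]))
to([.631,-.134,.056],-14.8)"
```

```text
[321.69615599 185.43167684]
yaw -15.1 pos [ 0.6207 -0.1287  0.1542] gap 0.0374 | turn [-0.2  1.1 -0.3] shift mm [11.3  2.5 98.2] clock 11.25 F [ 0.7 -0.5 -5.1]
```

View pics/w6.png

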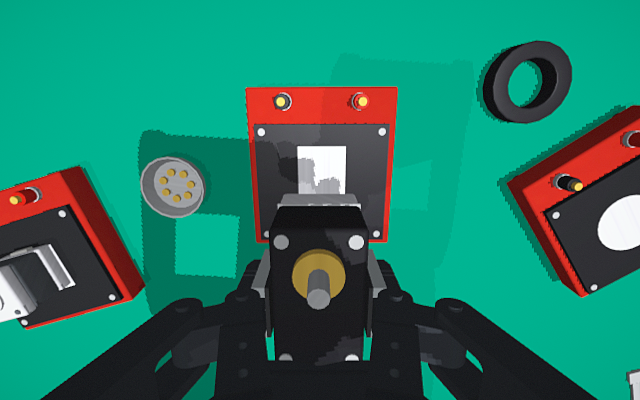

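The red fixture with the oblong pad at (322,180) is straight ahead and aligned; the dish is clear on the left. The screws at (261,132), (383,132), (265,237) and (376,233) confirm it. Lowering.

play_rows:
  plan:
    - [[0.003,0.001,0.02],[0,0.6,0]]
    - [[0.003,0.001,0.02],[0,0.5,0]]
    - [[0.001,0,0.02],[0,0,0]]
    - [[0,0,0.01],[0,0,0]]

```text
clock: 11.65
ee_pos: [0.6226, -0.1278, 0.0795]
tool_rot: [0.991, -0.131, -0.002, -0.004]
ft_force: [-0.9, -0.0, -4.6]
finger_gap: 0.0373
```

```bash
python3 -c "
from h import *
p=manip.camera_params('wrist')
to([.6305,-.1335,.055],-14.8)"
```

```text
yaw -15.1 pos [ 0.6226 -0.1278  0.0795] gap 0.0373 | turn [-0.4  0.3 -0.3] shift mm [ 9.1  3.4 24.5] clock 11.65 F [-0.9 -0.  -4.6]
```

play_rows:
  plan:
    - [[0.004,0.002,0.007],[-0.3,0.3,-0.3]]
    - [[0.003,0.001,0.006],[0,0,0]]
    - [[0.002,0,0.003],[0,0,0]]

```text
clock: 11.95
ee_pos: [0.6277, -0.1304, 0.0603]
tool_rot: [0.992, -0.128, -0.003, -0.001]
ft_force: [-0.1, 0.3, -3.7]
finger_gap: 0.0369
```

```bash
python3 -c "
from h import *
to([.6305,-.1335,.055],-14.8)"
```

```text
yaw -14.7 pos [ 0.6277 -0.1304  0.0603] gap 0.0369 | turn [-0.1  0.4  0.1] shift mm [3.5 2.3 5.3] clock 11.95 F [-0.1  0.3 -3.7]
```

play_rows:
  plan:
    - [[0.003,0.002,0.002],[0,0.2,0]]
    - [[0.001,0.001,0.001],[0,0,0]]
    - [[0,0,0.001],[0,0,0]]

```text
clock: 12.25
ee_pos: [0.633, -0.1351, 0.0578]
tool_rot: [0.992, -0.128, 0.001, -0.001]
ft_force: [0.1, 0.5, -4.0]
finger_gap: 0.0374
```

```bash
python3 -c "
from h import *
to([.6305,-.1335,.055],-14.8)"
```

```text
yaw -14.7 pos [ 0.633  -0.1351  0.0578] gap 0.0374 | turn [-0.1 -0.1  0.1] shift mm [-2.8 -0.9  2.8] clock 12.25 F [ 0.1  0.5 -4. ]
```

play_rows:
  plan:
    - [[-0.002,-0.001,0.002],[0,0,0]]
    - [[-0.001,0,0.002],[0,0,0]]

```text
clock: 12.45
ee_pos: [0.6318, -0.1339, 0.0558]
tool_rot: [0.992, -0.128, 0.002, -0.001]
ft_force: [-1.8, 1.1, 4.3]
finger_gap: 0.0372
```

Contact at Fz +4.3 N. Release, then look from above.

play_rows:
  plan:
    - [[0,0,0],[0,0,0]]
    - [[0,0,0],[0,0,0]]
    - [[0,0,0],[0,0,0]]
  jaw: 0.07

```text
clock: 12.75
ee_pos: [0.6342, -0.1347, 0.0589]
tool_rot: [0.992, -0.128, 0.005, 0.0]
ft_force: [0.1, 1.1, -0.2]
finger_gap: 0.0702
```

play_rows:
  plan:
    - [[0,0,-0.015],[0,0,0]]
    - [[0,0,-0.03],[0,0,0]]
    - [[0,0,-0.03],[0,0,0]]
    - [[0,0,-0.03],[0,0,0]]
    - [[0,0,-0.03],[0,0,0]]
    - [[0,0,0],[0,0,0]]
    - [[0,0,0],[0,0,0]]

```text
clock: 13.45
ee_pos: [0.6345, -0.135, 0.2071]
tool_rot: [0.992, -0.128, 0.009, 0.001]
ft_force: [0.9, 0.6, -0.8]
finger_gap: 0.0702
```

```bash
python3 -c "
from h import *
p=manip.camera_params('wrist'); cv2.imwrite('pics/w7.png',manip.capture('wrist'))
np.save('p7.npy',p,allow_pickle=True)
to([.4365,-.1035,.2],-40)"
```

```text
yaw -14.7 pos [ 0.6351 -0.1352  0.2078] gap 0.0698 | turn [-0.3 -1.1 25.3] shift mm [-172.6  103.4    7.8] clock 13.5 F [ 1.6 -0.1  1.5]
```

View pics/w7.png

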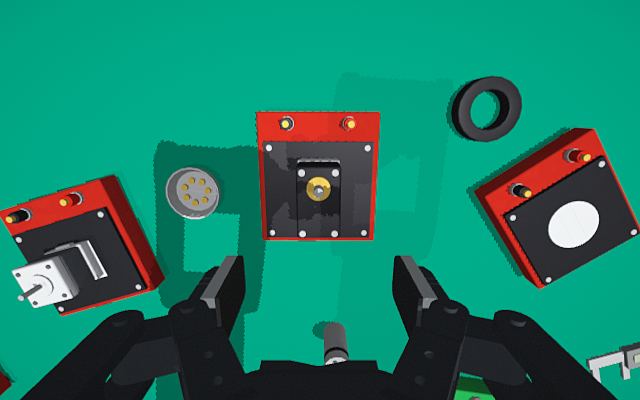

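Run:
```python
from h import *
p=np.load('p7.npy',allow_pickle=True).item()
for z,Q in ((.089,((302,174),(335,174),(303,234),(334,234))),(.037,((269,148),(368,147),(272,234),(366,234)))):
    S=np.array([onz(p,q,z) for q in Q]); print(S.mean(0).round(4),[np.degrees(np.arctan2(*(S[a]-S[b])[[1,0]])).round(1) for a,b in ((0,2),(1,3))])
im=cv2.imread('pics/w7.png'); h=cv2.cvtColor(im,cv2.COLOR_BGR2HSV)
print('wide pad',planerect(p,blob((h[...,1]<60)&(h[...,2]>150),(573,225),150),.036))
p4=[.4363,-.1031,.2]; to(p4,10)
```

```text
[ 0.6306 -0.1337  0.089 ] [np.float64(-14.5), np.float64(-14.8)]
[ 0.6283 -0.1334  0.037 ] [np.float64(-15.1), np.float64(-13.5)]
wide pad (array([ 0.5278, -0.381 ]), array([51. , 50.8]), 75.4)
yaw -14.7 pos [ 0.6351 -0.1352  0.2078] gap 0.0698 | turn [  0.2  -1.1 -24.7] shift mm [-190.2  -66.2    7.8] clock 13.5 F [ 1.6 -0.1  1.5]
```

Oblong: 2 mm off centre, and the yaw matches. The wide pad reads (0.528,-0.381) with a size of 51 mm, as it should. On to the small motor.

play_rows:
  plan:
    - [[0,0,0],[0,-1,-8.2]]
    - [[0,0,0],[0,0,-8.2]]
    - [[0,0,0],[0,0,-8.2]]
    - [[-0.045,-0.015,0.002],[0,0,0]]
    - [[-0.045,-0.015,0.002],[0,0,0]]
    - [[-0.045,-0.015,0.002],[0,0,0]]
    - [[-0.035,-0.012,0],[0,0,0]]
    - [[-0.01,-0.004,0],[0,0,0]]
  jaw: 0.06

```text
clock: 14.3
ee_pos: [0.435, -0.1062, 0.1875]
tool_rot: [0.995, 0.096, -0.011, -0.005]
ft_force: [1.0, -0.4, 0.1]
finger_gap: 0.0602
```

play_rows:
  plan:
    - [[0,0,0],[0,0,0]]
    - [[0,0,0],[0,0,0]]

```text
clock: 14.5
ee_pos: [0.432, -0.1052, 0.1852]
tool_rot: [0.995, 0.095, -0.012, -0.006]
ft_force: [-0.2, -1.2, 0.3]
finger_gap: 0.06
```

Run:
```python
from h import *
wr(proj(manip.camera_params("wrist"),[.4363,-.1031,.062]),.062,name="w8",V=130)
to([.4363,-.1031,.025],10)
```

```text
w8 px [321. 193.] (array([ 0.4312, -0.1054]), array([26.7, 14.4]), -74.0)
yaw 11.0 pos [ 0.4322 -0.1053  0.1852] gap 0.0597 | turn [-0.8  1.4  1. ] shift mm [  4.4  -1.4 160.2] clock 14.55 F [-0.4  0.2 -0.2]
```

View pics/w8.png

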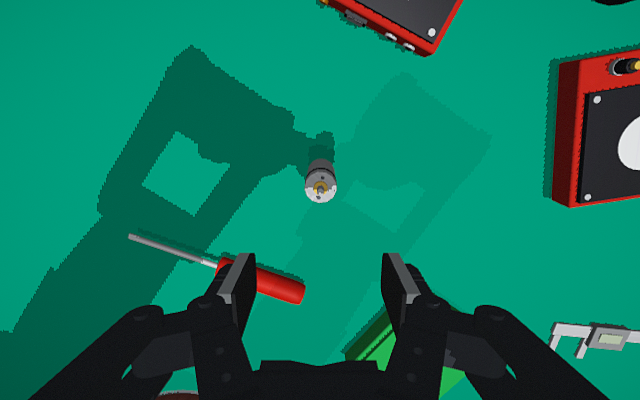

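The small motor's top face is centred near (321,187). The screwdriver handle's end is at (302,290) and a corner of the green fixture at (350,352); I check both against the finger footprint.

Run:
```python
from h import *
p=manip.camera_params("wrist"); e,r,s=tool(); a=np.radians(10)
m=onz(p,(321,187),.062); print(m.round(4))
for n,q,z in (("sd tip end",(302,290),.012),("sd blade",(217,263),.01),("green corner",(347,352),.036)):
    d=onz(p,q,z)-m; print(n,(d[0]*np.cos(a)+d[1]*np.sin(a)).round(3),(d[0]*np.sin(a)-d[1]*np.cos(a)).round(3))
to([m[0],m[1],.025],10)
```

```text
[ 0.4376 -0.1042  0.062 ]
sd tip end -0.136 -0.019
sd blade -0.105 -0.114
green corner -0.2 0.033
yaw 11.0 pos [ 0.4322 -0.1053  0.1852] gap 0.0597 | turn [-0.8  1.4  1. ] shift mm [ 5.500e+00 -1.000e-01  1.602e+02] clock 14.55 F [-0.4  0.2 -0.2]
```

Both are over 100 mm away, so the footprint is clear.

play_rows:
  plan:
    - [[0.001,0,0.03],[-0.8,1.4,1]]
    - [[0.001,0,0.03],[0,0,0]]
    - [[0.001,0,0.03],[0,0,0]]
    - [[0,0,0.02],[0,0,0]]
    - [[0,0,0.005],[0,0,0]]

```text
clock: 15.05
ee_pos: [0.4439, -0.1074, 0.0695]
tool_rot: [0.996, 0.087, 0.005, 0.003]
ft_force: [0.2, 0.8, -0.1]
finger_gap: 0.0602
```

```bash
python3 -c "
from h import *
to([.4373,-.104,.027],10)"
```

```text
yaw 10.0 pos [ 0.4439 -0.1074  0.0695] gap 0.0602 | turn [ 0.4 -0.6 -0. ] shift mm [-5.9 -4.5 42.5] clock 15.05 F [ 0.2  0.8 -0.1]
```

play_rows:
  plan:
    - [[-0.003,-0.003,0.012],[0.4,-0.6,0]]
    - [[-0.003,-0.002,0.012],[0,0,0]]
    - [[-0.003,-0.001,0.012],[0,0,0]]
    - [[-0.001,0,0.003],[0,0,0]]

```text
clock: 15.45
ee_pos: [0.4356, -0.1039, 0.0289]
tool_rot: [0.996, 0.087, 0.001, -0.0]
ft_force: [-0.9, 0.1, -0.5]
finger_gap: 0.06
```

```bash
python3 -c "
from h import *
to([.4373,-.104,.027],10)"
```

```text
yaw 10.0 pos [ 0.4356 -0.1039  0.0289] gap 0.06 | turn [ 0.  -0.1  0. ] shift mm [1.7 0.4 1.9] clock 15.45 F [-0.9  0.1 -0.5]
```

play_rows:
  plan:
    - [[0.002,0,0.002],[0,0,0]]
    - [[0,0,0],[0,0,0]]
    - [[0,0,0],[0,0,0]]
    - [[0,0,0],[0,0,0]]
  jaw: 0.0
  force: 40

```text
clock: 15.85
ee_pos: [0.4381, -0.1038, 0.0272]
tool_rot: [0.996, 0.087, 0.001, 0.0]
ft_force: [-0.1, -0.1, -2.2]
finger_gap: 0.0274
```

```bash
python3 -c "
from h import *
to([.4373,-.104,.027],10)"
```

```text
yaw 10.0 pos [ 0.4381 -0.1038  0.0272] gap 0.0274 | turn [ 0.1 -0.1  0. ] shift mm [-0.9  0.1  0.2] clock 15.85 F [-0.1 -0.1 -2.2]
```

play_rows:
  plan:
    - [[0,0,-0.02],[0,0,0]]
    - [[0,0,-0.03],[0,0,0]]
    - [[0,0,-0.03],[0,0,0]]
    - [[0,0,-0.03],[0,0,0]]
    - [[0,0,-0.03],[0,0,0]]
    - [[0,0,-0.015],[0,0,0]]

```text
clock: 16.45
ee_pos: [0.4337, -0.1021, 0.1845]
tool_rot: [0.996, 0.087, -0.003, -0.002]
ft_force: [0.4, 0.4, -2.0]
finger_gap: 0.0271
```

```bash
python3 -c "
from h import *
to([.5145,.4025,.17],10)"
```

```text
yaw 10.0 pos [ 0.4337 -0.1021  0.1845] gap 0.0271 | turn [-0.2  0.3 -0. ] shift mm [ 167.1 -482.9   14.5] clock 16.45 F [ 0.4  0.4 -2. ]
```

play_rows:
  plan:
    - [[0.0155,-0.045,0],[0,0.3,0]]
    - [[0.0155,-0.045,0],[0,0,0]]
    - [[0.0155,-0.045,0],[0,0,0]]
    - [[0.0155,-0.045,0],[0,0,0]]
    - [[0.0155,-0.045,0],[0,0,0]]
    - [[0.0155,-0.045,0],[0,0,0]]
    - [[0.0155,-0.045,0],[0,0,0]]
    - [[0.0155,-0.045,0],[0,0,0]]

```text
clock: 17.25
ee_pos: [0.5007, 0.2792, 0.1921]
tool_rot: [0.997, 0.08, 0.008, 0.002]
ft_force: [0.0, -0.8, -0.7]
finger_gap: 0.027
```

```bash
python3 -c "
from h import *
to([.5145,.4025,.17],10)"
```

```text
yaw 9.2 pos [0.5007 0.2792 0.1921] gap 0.027 | turn [ 0.3 -0.9 -0.8] shift mm [  35.  -119.    22.1] clock 17.25 F [ 0.  -0.8 -0.7]
```

play_rows:
  plan:
    - [[0.008,-0.03,0.005],[0.3,-0.9,-0.8]]
    - [[0.008,-0.03,0.005],[0,0,0]]
    - [[0.008,-0.025,0.005],[0,0,0]]
    - [[0.005,-0.01,0.0],[0,0,0]]
    - [[0,0,0.0],[0,0,0]]
    - [[0,0,0.0],[0,0,0]]

```text
clock: 17.85
ee_pos: [0.5116, 0.3876, 0.1757]
tool_rot: [0.996, 0.091, -0.0, -0.0]
ft_force: [0.4, -0.7, -2.2]
finger_gap: 0.027
```

```bash
python3 -c "
from h import *
p=manip.camera_params('wrist'); cv2.imwrite('pics/w9.png',manip.capture('wrist')); np.save('p9.npy',p,allow_pickle=True)
print(proj(p,[.5146,.4028,.036]))
to([.5145,.4025,.063],10)"
```

```text
[303.1118732  185.23720231]
yaw 10.5 pos [0.5117 0.3874 0.1759] gap 0.027 | turn [-0.   0.   0.5] shift mm [  5.4 -14.4 112.9] clock 17.9 F [ 0.3 -0.2 -2.5]
```

View pics/w9.png

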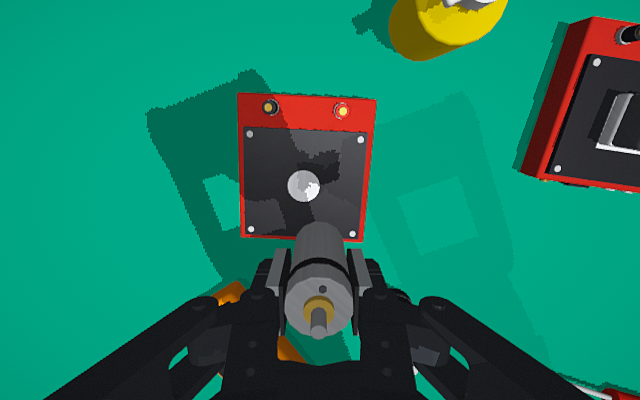

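The pad at (303,186) matches the prediction of (303,185). Lowering.

play_rows:
  plan:
    - [[0.002,-0.005,0.025],[0,0,0.5]]
    - [[0.002,-0.005,0.025],[0,0,0]]
    - [[0.001,-0.003,0.025],[0,0,0]]
    - [[0,-0.001,0.01],[0,0,0]]

```text
clock: 18.3
ee_pos: [0.5185, 0.3981, 0.0944]
tool_rot: [0.996, 0.084, 0.004, -0.001]
ft_force: [-0.3, 0.0, -2.5]
finger_gap: 0.027
```

```bash
python3 -c "
from h import *
to([.5155,.403,.063],10)"
```

```text
yaw 9.6 pos [0.5185 0.3981 0.0944] gap 0.027 | turn [-0.1 -0.5 -0.4] shift mm [-2.1 -5.3 31.4] clock 18.3 F [-0.3  0.  -2.5]
```

play_rows:
  plan:
    - [[-0.001,-0.003,0.01],[0,-0.5,-0.4]]
    - [[-0.001,-0.002,0.01],[0,0,0]]
    - [[-0.001,0,0.004],[0,0,0]]
    - [[-0.001,0,0.001],[0,0,0]]

```text
clock: 18.7
ee_pos: [0.5144, 0.4005, 0.069]
tool_rot: [0.996, 0.086, -0.001, -0.001]
ft_force: [1.8, -0.8, -1.7]
finger_gap: 0.0272
```

```bash
python3 -c "
from h import *
to([.5155,.403,.063],10)"
```

```text
yaw 9.9 pos [0.5144 0.4005 0.069 ] gap 0.0272 | turn [-0.1  0.1 -0.1] shift mm [ 1.5 -2.3  6. ] clock 18.7 F [ 1.8 -0.8 -1.7]
```

play_rows:
  plan:
    - [[0.001,-0.002,0.003],[0,0,0]]
    - [[0,0,0.002],[0,0,0]]
    - [[0,0,0.001],[0,0,0]]

```text
clock: 19.0
ee_pos: [0.5162, 0.4036, 0.0646]
tool_rot: [0.996, 0.086, 0.001, -0.001]
ft_force: [-0.3, -0.5, -2.2]
finger_gap: 0.0271
```

```bash
python3 -c "
from h import *
to([.5155,.403,.063],10)"
```

```text
yaw 9.9 pos [0.5162 0.4036 0.0646] gap 0.0271 | turn [-0.2 -0.1 -0.1] shift mm [-0.8  0.5  1.6] clock 19.0 F [-0.3 -0.5 -2.2]
```

play_rows:
  plan:
    - [[-0.001,0,0.0015],[0,0,0]]
    - [[0,0,0.0015],[0,0,0]]

```text
clock: 19.2
ee_pos: [0.5157, 0.4039, 0.0629]
tool_rot: [0.996, 0.086, 0.002, -0.002]
ft_force: [-2.6, -1.7, 5.2]
finger_gap: 0.0273
```

Contact at Fz +5.2 N. Release, rise, look.

play_rows:
  plan:
    - [[0,0,0],[0,0,0]]
    - [[0,0,0],[0,0,0]]
    - [[0,0,0],[0,0,0]]
  jaw: 0.06

```text
clock: 19.5
ee_pos: [0.5169, 0.4047, 0.0644]
tool_rot: [0.996, 0.086, 0.003, -0.002]
ft_force: [0.2, 0.4, -0.5]
finger_gap: 0.0596
```

play_rows:
  plan:
    - [[0,0,-0.015],[0,0,0]]
    - [[0,0,-0.03],[0,0,0]]
    - [[0,0,-0.03],[0,0,0]]
    - [[0,0,-0.03],[0,0,0]]
    - [[0,0,-0.03],[0,0,0]]
    - [[0,0,0],[0,0,0]]
    - [[0,0,0],[0,0,0]]

```text
clock: 20.2
ee_pos: [0.517, 0.4044, 0.2108]
tool_rot: [0.996, 0.086, 0.005, -0.003]
ft_force: [-0.6, -1.0, -0.9]
finger_gap: 0.0597
```

```bash
python3 -c "
from h import *
p=manip.camera_params('wrist'); im=manip.capture('wrist'); q=proj(p,[.515,.403,.098]); print(q)
cv2.imwrite('pics/w10.png',im); np.save('p10.npy',p,allow_pickle=True)
x,y=q.astype(int); cv2.imwrite('pics/w10c.png',cv2.resize(im[y-90:y+90,x-100:x+100],None,fx=3,fy=3))
to([.3814,.2785,.2],10)"
```

```text
[321.03678013 203.74365683]
yaw 9.9 pos [0.5175 0.4047 0.2114] gap 0.0601 | turn [-0.4 -0.7 -0.1] shift mm [-156.   100.7   11.4] clock 20.25 F [-0.  -0.1  1.2]
```

View pics/w10c.png

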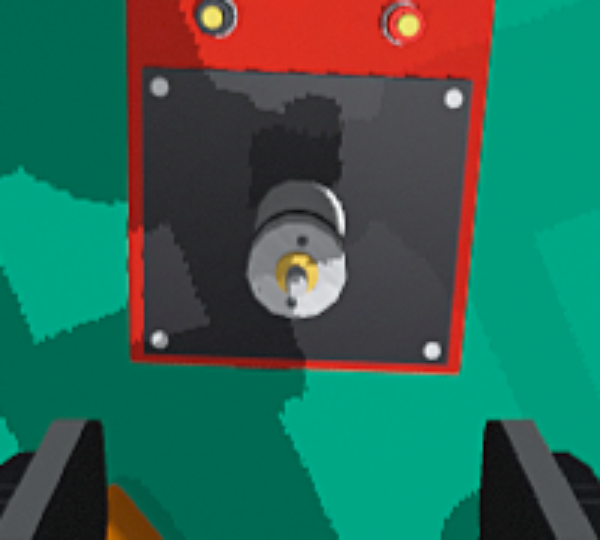

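The small motor stands upright, its top at (320,202) against (321,204) expected, so it is on the pad. Last, the wide motor.

play_rows:
  plan:
    - [[-0.04,0.026,0],[-0.4,-0.7,0]]
    - [[-0.04,0.026,0],[0,0,0]]
    - [[-0.035,0.022,0],[0,0,0]]
    - [[-0.025,0.015,0],[0,0,0]]
    - [[-0.006,0.005,0],[0,0,0]]
    - [[0,0,0],[0,0,0]]
    - [[0,0,0],[0,0,0]]
  jaw: 0.085

```text
clock: 20.95
ee_pos: [0.3822, 0.2815, 0.2003]
tool_rot: [0.996, 0.086, -0.007, 0.003]
ft_force: [1.1, 0.9, 0.1]
finger_gap: 0.0852
```

Run:
```python
from h import *
q=proj(manip.camera_params("wrist"),[.3814,.2785,.076]); print(q)
p,im,c=wr(q,.076,name="w11",V=110)
np.save('p11.npy',p,allow_pickle=True)
to([.3814,.2785,.03],10)
```

```text
[321.42661312 195.48881001]
w11 px [320. 194.] (array([0.3822, 0.2803]), array([26.9, 26.8]), 9.8)
yaw 9.9 pos [0.3824 0.2816 0.2003] gap 0.0847 | turn [ 0.3  0.9 -0.1] shift mm [ -1.6   2.9 170.3] clock 21.0 F [ 0.6  0.7 -0.2]
```

View pics/w11.png

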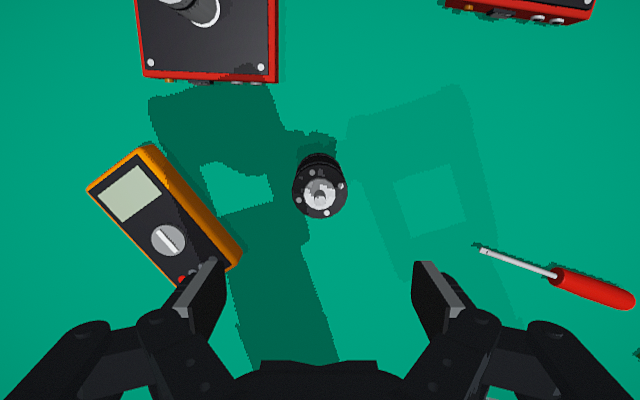

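The boss at (320,194) measures 27 mm, as expected, and gives (0.382,0.280). The multimeter is close to the left finger, so I check clearance.

Run:
```python
from h import *
p=np.load('p11.npy',allow_pickle=True).item(); m=np.array([.382,.2803,0])
a=np.radians(10)
for q in ((190,190),(215,220),(242,250),(225,272)):
    for z in (0,.03):
        d=onz(p,q,z)-m; print(q,z,(d[0]*np.cos(a)+d[1]*np.sin(a)).round(3),(d[0]*np.sin(a)-d[1]*np.cos(a)).round(3))
to([.382,.2803,.03],10)
```

```text
(190, 190) 0 -0.017 -0.142
(190, 190) 0.03 -0.009 -0.13
(215, 220) 0 -0.052 -0.118
(215, 220) 0.03 -0.041 -0.108
(242, 250) 0 -0.09 -0.09
(242, 250) 0.03 -0.075 -0.083
(225, 272) 0 -0.119 -0.113
(225, 272) 0.03 -0.102 -0.103
yaw 9.9 pos [0.3824 0.2816 0.2003] gap 0.0847 | turn [ 0.3  0.9 -0.1] shift mm [ -0.7   1.2 170.3] clock 21.0 F [ 0.6  0.7 -0.2]
```

Clear by over 50 mm. Descend.

play_rows:
  plan:
    - [[-0.002,0.001,0.03],[0.3,0.9,0]]
    - [[-0.002,0,0.03],[0,0,0]]
    - [[-0.002,0,0.03],[0,0,0]]
    - [[-0.001,0,0.02],[0,0,0]]
    - [[0,0,0.005],[0,0,0]]

```text
clock: 21.5
ee_pos: [0.3847, 0.2854, 0.0853]
tool_rot: [0.996, 0.087, 0.006, -0.003]
ft_force: [1.0, 0.3, -0.2]
finger_gap: 0.0849
```

```bash
python3 -c "
from h import *
to([.382,.2803,.031],10)"
```

```text
yaw 9.9 pos [0.3847 0.2854 0.0853] gap 0.0849 | turn [-0.2 -0.7 -0.1] shift mm [-3.6  4.5 54.3] clock 21.5 F [ 1.   0.3 -0.2]
```

play_rows:
  plan:
    - [[-0.003,0.002,0.014],[-0.2,-0.7,0]]
    - [[-0.002,0.002,0.014],[0,0,0]]
    - [[-0.002,0.001,0.014],[0,0,0]]
    - [[0,0,0.004],[0,0,0]]

```text
clock: 21.9
ee_pos: [0.3846, 0.283, 0.0397]
tool_rot: [0.996, 0.087, 0.003, -0.002]
ft_force: [-0.1, -0.1, 0.8]
finger_gap: 0.0849
```

```bash
python3 -c "
from h import *
to([.382,.2803,.031],10)"
```

```text
yaw 10.0 pos [0.3846 0.283  0.0397] gap 0.0849 | turn [-0.2 -0.3 -0. ] shift mm [-3.1  2.2  8.7] clock 21.9 F [-0.1 -0.1  0.8]
```

play_rows:
  plan:
    - [[-0.002,0.001,0.004],[0,-0.3,0]]
    - [[-0.001,0.001,0.003],[0,0,0]]
    - [[0,0,0.001],[0,0,0]]

```text
clock: 22.2
ee_pos: [0.3849, 0.2822, 0.033]
tool_rot: [0.996, 0.087, 0.002, -0.002]
ft_force: [-0.2, 0.5, -0.1]
finger_gap: 0.0853
```

play_rows:
  plan:
    - [[0,0,0],[0,0,0]]
    - [[0,0,0],[0,0,0]]
    - [[0,0,0],[0,0,0]]
    - [[0,0,0],[0,0,0]]
  jaw: 0.0
  force: 70

```text
clock: 22.6
ee_pos: [0.3864, 0.2827, 0.0348]
tool_rot: [0.996, 0.087, 0.003, -0.002]
ft_force: [-0.4, -0.3, -4.8]
finger_gap: 0.0474
```

```bash
python3 -c "
from h import *
to([.382,.2803,.031],10)"
```

```text
yaw 10.0 pos [0.3864 0.2827 0.0348] gap 0.0474 | turn [-0.3 -0.4  0. ] shift mm [-4.7  1.6  3.8] clock 22.6 F [-0.4 -0.3 -4.8]
```

play_rows:
  plan:
    - [[0,0,-0.015],[0,0,0]]
    - [[0,0,-0.03],[0,0,0]]
    - [[0,0,-0.03],[0,0,0]]
    - [[0,0,-0.03],[0,0,0]]
    - [[0,0,-0.02],[0,0,0]]
    - [[0,0,-0.01],[0,0,0]]
    - [[0,0,0],[0,0,0]]

```text
clock: 23.3
ee_pos: [0.3763, 0.2775, 0.1644]
tool_rot: [0.996, 0.087, -0.007, 0.001]
ft_force: [0.1, 0.9, -4.8]
finger_gap: 0.0476
```

Run:
```python
from h import *
e,r,s=tool(); zb=e[2]+.0425
p,im,c=wr(proj(manip.camera_params("wrist"),e+r.apply([-.004,0,-.0425])),zb,name="w12",V=110)
m=planerect(p,c,zb)[0]
print('boss in tool mm',(r.inv().apply([m[0]-e[0],m[1]-e[1],.0425])*1000).round(1))
to([.5275,-.3815,.2],10)
```

```text
w12 px [319. 332.] (array([0.3731, 0.2766]), array([31.3, 26.6]), 38.9)
boss in tool mm [ -4.    0.4 -42.4]
yaw 10.0 pos [0.3756 0.2772 0.1633] gap 0.0476 | turn [ 0.1  1.  -0. ] shift mm [ 35.2 675.  -36.7] clock 23.35 F [ 0.2 -0.3 -5.6]
```

The motor sits 4 mm behind the tool centre, which agrees with the earlier estimate. Carry across.

play_rows:
  plan:
    - [[0.002,0.042,-0.01],[0,1,0]]
    - [[0.002,0.042,-0.01],[0,0,0]]
    - [[0.002,0.042,0],[0,0,0]]
    - [[0.002,0.042,0],[0,0,0]]
    - [[0.002,0.042,0],[0,0,0]]
    - [[0.002,0.042,0],[0,0,0]]
    - [[0.002,0.042,0],[0,0,0]]
    - [[0.002,0.042,0],[0,0,0]]

```text
clock: 24.15
ee_pos: [0.4414, -0.0571, 0.1672]
tool_rot: [0.996, 0.093, -0.012, -0.001]
ft_force: [0.5, 0.3, -5.0]
finger_gap: 0.0476
```

```bash
python3 -c "
from h import *
to([.5315,-.3805,.18],10)"
```

```text
yaw 10.7 pos [ 0.4414 -0.0571  0.1672] gap 0.0476 | turn [-0.3  1.4  0.7] shift mm [ 32.6 334.2 -12.8] clock 24.15 F [ 0.5  0.3 -5. ]
```

play_rows:
  plan:
    - [[0.004,0.045,-0.003],[0,1.2,0.7]]
    - [[0.004,0.045,-0.003],[0,0,0]]
    - [[0.004,0.045,0],[0,0,0]]
    - [[0.004,0.045,0],[0,0,0]]
    - [[0.004,0.045,0],[0,0,0]]
    - [[0.004,0.04,0],[0,0,0]]
    - [[0.002,0.025,0],[0,0,0]]
    - [[0.001,0.01,0],[0,0,0]]

```text
clock: 24.95
ee_pos: [0.5103, -0.3587, 0.1464]
tool_rot: [0.996, 0.083, -0.013, -0.013]
ft_force: [-0.7, 0.4, -5.5]
finger_gap: 0.0474
```

```bash
python3 -c "
from h import *
wr(proj(manip.camera_params('wrist'),[.5275,-.3815,.036]),.036,name='w13',V=120)
to([.5315,-.3805,.07],10)"
```

```text
w13 px [354. 181.] (array([ 0.5277, -0.3817]), array([51.4, 50.6]), 9.8)
yaw 9.5 pos [ 0.5101 -0.3592  0.1459] gap 0.0474 | turn [-1.5  1.4 -0.5] shift mm [17.4 24.7 75.9] clock 25.0 F [ 1.4 -1.4 -4.9]
```

play_rows:
  plan:
    - [[0.008,0.01,0.005],[-0.8,0.7,0]]
    - [[0.006,0.009,0.012],[-0.7,0.7,0]]
    - [[0.002,0.003,0.015],[0,0,0]]
    - [[0,0.001,0.007],[0,0,0]]

```text
clock: 25.4
ee_pos: [0.5293, -0.3746, 0.1001]
tool_rot: [0.996, 0.084, -0.001, -0.003]
ft_force: [-0.8, 0.4, -5.0]
finger_gap: 0.0478
```

```bash
python3 -c "
from h import *
to([.5316,-.381,.07],10)"
```

```text
yaw 9.6 pos [ 0.5293 -0.3746  0.1001] gap 0.0478 | turn [-0.3  0.1 -0.4] shift mm [ 1.2  6.7 30.1] clock 25.4 F [-0.8  0.4 -5. ]
```

play_rows:
  plan:
    - [[0,0.004,0.009],[-0.3,0,0]]
    - [[0,0.002,0.008],[0,0,0]]
    - [[0,0.001,0.003],[0,0,0]]
    - [[0,0,0.001],[0,0,0]]

```text
clock: 25.8
ee_pos: [0.5291, -0.3782, 0.0745]
tool_rot: [0.996, 0.085, -0.003, -0.002]
ft_force: [-0.3, 0.3, -4.0]
finger_gap: 0.0478
```

```bash
python3 -c "
from h import *
to([.5316,-.381,.07],10)"
```

```text
yaw 9.8 pos [ 0.5291 -0.3782  0.0745] gap 0.0478 | turn [-0.3  0.3 -0.2] shift mm [1.9 3.2 4.5] clock 25.8 F [-0.3  0.3 -4. ]
```

play_rows:
  plan:
    - [[0.002,0.002,0.001],[-0.2,0.2,0]]
    - [[0,0.001,0.001],[0,0,0]]
    - [[0,0,0.001],[0,0,0]]

```text
clock: 26.1
ee_pos: [0.5325, -0.3816, 0.0727]
tool_rot: [0.996, 0.085, -0.0, 0.0]
ft_force: [0.3, 0.6, -6.2]
finger_gap: 0.0474
```

```bash
python3 -c "
from h import *
to([.5316,-.381,.07],10)"
```

```text
yaw 9.7 pos [ 0.5325 -0.3816  0.0727] gap 0.0474 | turn [ 0.   0.  -0.3] shift mm [-0.8 -0.8  2.7] clock 26.1 F [ 0.3  0.6 -6.2]
```

play_rows:
  plan:
    - [[-0.001,-0.001,0.0015],[0,0,0]]
    - [[0,0,0.0015],[0,0,0]]
    - [[0,0,0.001],[0,0,0]]

```text
clock: 26.4
ee_pos: [0.5317, -0.3813, 0.0709]
tool_rot: [0.996, 0.085, -0.0, 0.0]
ft_force: [-2.0, 1.4, 1.8]
finger_gap: 0.0479
```

Contact: Fz went from -6.2 to +1.8 N. Release, rise, check.

play_rows:
  plan:
    - [[0,0,0],[0,0,0]]
    - [[0,0,0],[0,0,0]]
    - [[0,0,0],[0,0,0]]
  jaw: 0.08

```text
clock: 26.7
ee_pos: [0.5344, -0.3837, 0.0744]
tool_rot: [0.996, 0.085, 0.003, 0.004]
ft_force: [0.0, 0.1, -0.4]
finger_gap: 0.0801
```

play_rows:
  plan:
    - [[0,0,-0.015],[0,0,0]]
    - [[0,0,-0.03],[0,0,0]]
    - [[0,0,-0.03],[0,0,0]]
    - [[0,0,-0.03],[0,0,0]]
    - [[0,0,-0.03],[0,0,0]]
    - [[-0.03,0,-0.01],[0,0,0]]
    - [[-0.03,0,0],[0,0,0]]
    - [[0,0,0],[0,0,0]]

```text
clock: 27.5
ee_pos: [0.4766, -0.3959, 0.2377]
tool_rot: [0.996, 0.086, 0.008, 0.01]
ft_force: [0.3, -0.4, -0.4]
finger_gap: 0.0799
```

Run:
```python
from h import *
p,im,c=wr(proj(manip.camera_params("wrist"),[.5277,-.3817,.112]),.112,name="w14",V=110)
t=manip.capture("top"); cv2.imwrite("pics/top1.png",t)
p=manip.camera_params("top")
d0=cv2.imread("pics/top0.png"); 
for n,X in dict(wide=(.5277,-.3817,.112),small=(.5146,.4028,.098),square=(.6175,.136,.084),oblong=(.629,-.133,.088)).items(): print(n,proj(p,X).round(1))
for n,(x,y) in dict(dish=(331,131),bottle=(201,124)).items():
    print(n,np.abs(t[y-20:y+20,x-25:x+25].astype(int)-d0[y-20:y+20,x-25:x+25]).mean().round(2))
cv2.imwrite("pics/top1c.png",cv2.resize(t[90:300,130:530],None,fx=2,fy=2))
to([.5,-.38,.2],10)
```

```text
w14 px [309. 136.] (array([ 0.5276, -0.3817]), array([27.5, 27.1]), 21.8)
wide [498.8 170.7]
small [158.1 183.3]
square [273.7 139.4]
oblong [386.8 132.2]
dish 3.65
bottle 3.64
yaw 9.9 pos [ 0.479  -0.3955  0.2375] gap 0.0802 | turn [ 1.2 -0.9 -0.1] shift mm [ 23.4 -11.7  37.5] clock 27.6 F [-0.2 -0.6  0.2]
```

View pics/top1c.png

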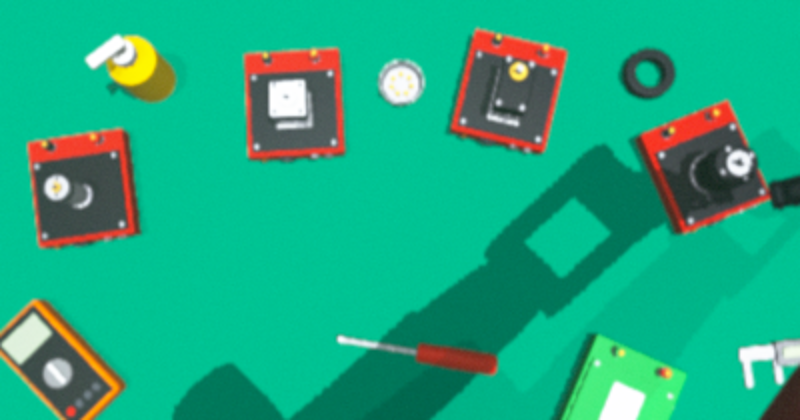

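```bash
python3 -c "
from station import manip
manip.close_job(); print(manip.sense()['clock'])"
```

```text
the job is handed in; nothing more can be done
the job is handed in; nothing more can be done
```

All four motors stand upright on their matching red fixtures, and I handed the job in at about 27.6 s on the robot's clock. Each was lowered until the wrist force showed contact, then released. `close_job` gives no verdict, so these are my own last checks:

| Motor | Off pad centre | Turn against its pad |
|---|---|---|
| Wide round | under 1 mm | not needed |
| Small round | about 1 mm | not needed |
| Square | about 3.5 mm | about 1° |
| Oblong | about 2 mm | under 1° |

- **Method:** the figures come from wrist-camera looks after each release. The final top view agrees for all four, allowing for the motors' height.
- **Not measured:** I did not measure upright angle or base height directly. I judged them from contact height and the pictures.
- **Bottle and dish:** both look unmoved in the final top view compared with the first. The green look-alike was not touched, and the arm was clear of everything at hand-in.
- **Disagreement:** the wide motor's grip read 47.5 mm for a 50 mm body, and it sat 4 mm off the tool's centre. I allowed for that offset when placing it, and the check afterwards shows it centred.

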